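# Find the tea tin with the stiff hinge

## Task

One of the three green tea tins has a stiff hinge: working from left to right, as seen from the robot, lift each tin's lid about half-way and let go - a good lid drops shut by itself, a stiff one stays up. Then shut the stiff tin and stand it upright on the middle of the blue notepad; leave the two good tins shut where they stand, and do not disturb the mustard jar or the mug.

Things in the scene. Friction and masses are not known exactly. Their poses are not given: they have to be found in the camera images.
- tea_tin_1_centre (a point): One of three tea tins that look the same: green box 90 mm long (its x), 60 mm wide (its y), 61 mm high, walls 4 mm, about 0.6 kg, loose, with a hinged lid 90 x 58 x 8 mm flush on top (closed: top of the lid 69 mm, top of the knob 98 mm above its foot). This point is on its middle axis, 35 mm above its foot. x points from the front (blank white label) to the hinge at the back, z up. Grip it across its 60 mm width, on the body below the lid.
- tea_tin_1_knob (a point): Centre of the brass ball knob (18 mm across, on an 8 mm neck) on that tin's lid, near the front; 20 mm above the lid's top face and 70 mm in front of the hinge line. Axes as the tin's, turning with the lid. The ball turns in the grip, so the lid can be followed half-way up with the fingers kept upright; a wall cabinet hangs behind the left end of the work, so do not lean the hand back towards it.
- tea_tin_1_hinge (a point): Middle of that tin's hinge line, fixed on the tin: top of its back edge, 61 mm above the foot, 45 mm behind the tin's middle. The line runs along the tin's y.
- tea_tin_1_lid (a joint): That tin's lid angle in rad: 0 shut, growing as the front edge rises, stop at 1.2 (still short of upright, so a freely swinging lid let go anywhere falls shut in well under a second; a stiff one stays where it is let go). A stiff lid takes about 1.5 N at the knob to lift and about 1 N to shut, and does not shut itself.
- tea_tin_2_centre (a point): One of three tea tins that look the same: green box 90 mm long (its x), 60 mm wide (its y), 61 mm high, walls 4 mm, about 0.6 kg, loose, with a hinged lid 90 x 58 x 8 mm flush on top (closed: top of the lid 69 mm, top of the knob 98 mm above its foot). This point is on its middle axis, 35 mm above its foot. x points from the front (blank white label) to the hinge at the back, z up. Grip it across its 60 mm width, on the body below the lid.
- tea_tin_2_knob (a point): Centre of the brass ball knob (18 mm across, on an 8 mm neck) on that tin's lid, near the front; 20 mm above the lid's top face and 70 mm in front of the hinge line. Axes as the tin's, turning with the lid. The ball turns in the grip, so the lid can be followed half-way up with the fingers kept upright; a wall cabinet hangs behind the left end of the work, so do not lean the hand back towards it.
- tea_tin_2_hinge (a point): Middle of that tin's hinge line, fixed on the tin: top of its back edge, 61 mm above the foot, 45 mm behind the tin's middle. The line runs along the tin's y.
- tea_tin_2_lid (a joint): That tin's lid angle in rad: 0 shut, growing as the front edge rises, stop at 1.2 (still short of upright, so a freely swinging lid let go anywhere falls shut in well under a second; a stiff one stays where it is let go). A stiff lid takes about 1.5 N at the knob to lift and about 1 N to shut, and does not shut itself.
- tea_tin_3_centre (a point): One of three tea tins that look the same: green box 90 mm long (its x), 60 mm wide (its y), 61 mm high, walls 4 mm, about 0.6 kg, loose, with a hinged lid 90 x 58 x 8 mm flush on top (closed: top of the lid 69 mm, top of the knob 98 mm above its foot). This point is on its middle axis, 35 mm above its foot. x points from the front (blank white label) to the hinge at the back, z up. Grip it across its 60 mm width, on the body below the lid.
- tea_tin_3_knob (a point): Centre of the brass ball knob (18 mm across, on an 8 mm neck) on that tin's lid, near the front; 20 mm above the lid's top face and 70 mm in front of the hinge line. Axes as the tin's, turning with the lid. The ball turns in the grip, so the lid can be followed half-way up with the fingers kept upright; a wall cabinet hangs behind the left end of the work, so do not lean the hand back towards it.
- tea_tin_3_hinge (a point): Middle of that tin's hinge line, fixed on the tin: top of its back edge, 61 mm above the foot, 45 mm behind the tin's middle. The line runs along the tin's y.
- tea_tin_3_lid (a joint): That tin's lid angle in rad: 0 shut, growing as the front edge rises, stop at 1.2 (still short of upright, so a freely swinging lid let go anywhere falls shut in well under a second; a stiff one stays where it is let go). A stiff lid takes about 1.5 N at the knob to lift and about 1 N to shut, and does not shut itself.
- notepad_top (a point): Centre of the top face of the dark blue notepad lying fixed on the worktop beyond the tins: 148 mm along its x, 109 mm along its y, 14 mm thick, top face 14 mm above the worktop.
- mustard_jar_centre (a point): Middle of the loose mustard jar with a dark brown lid, 69 mm across, 99 mm high; a bystander.
- mug_centre (a point): Middle of the loose green and white mug, 86 mm across, 88 mm high, handle reaching 35 mm out; a bystander.

How it is judged (in metres and radians):
On the way, in this order (a step that is already met when the one before it is completed fails the run):
1. the left tin's lid has been lifted and let go: it is more than 0.25 rad open with no finger on the tin or lid (((value of joint tea_tin_1_lid above 0.25 rad and contact force between the fingers and tea_tin_1 below 0.05 N and world y of tea_tin_1_centre above 0.22 m) or (value of joint tea_tin_2_lid above 0.25 rad and contact force between the fingers and tea_tin_2 below 0.05 N and world y of tea_tin_2_centre above 0.22 m) or (value of joint tea_tin_3_lid above 0.25 rad and contact force between the fingers and tea_tin_3 below 0.05 N and world y of tea_tin_3_centre above 0.22 m))), for 0.04 s.
2. the middle tin's lid has been lifted and let go: it is more than 0.25 rad open with no finger on the tin or lid (((value of joint tea_tin_1_lid above 0.25 rad and contact force between the fingers and tea_tin_1 below 0.05 N and world y of tea_tin_1_centre between 0.075 and 0.22 m) or (value of joint tea_tin_2_lid above 0.25 rad and contact force between the fingers and tea_tin_2 below 0.05 N and world y of tea_tin_2_centre between 0.075 and 0.22 m) or (value of joint tea_tin_3_lid above 0.25 rad and contact force between the fingers and tea_tin_3 below 0.05 N and world y of tea_tin_3_centre between 0.075 and 0.22 m))), for 0.04 s.
3. the right tin's lid has been lifted and let go: it is more than 0.25 rad open with no finger on the tin or lid (((value of joint tea_tin_1_lid above 0.25 rad and contact force between the fingers and tea_tin_1 below 0.05 N and world y of tea_tin_1_centre below 0.075 m) or (value of joint tea_tin_2_lid above 0.25 rad and contact force between the fingers and tea_tin_2 below 0.05 N and world y of tea_tin_2_centre below 0.075 m) or (value of joint tea_tin_3_lid above 0.25 rad and contact force between the fingers and tea_tin_3 below 0.05 N and world y of tea_tin_3_centre below 0.075 m))), for 0.04 s.
At the end, for the whole second after the job is handed in: All three lids shut (within 0.1 rad) and all tins upright (within 0.1 rad); the stiff tin stands still on the notepad, its middle within 30 mm of the notepad's middle; the two good tins are within 40 mm of where they stood (value of joint each of tea_tin_1_lid, tea_tin_2_lid, tea_tin_3_lid below 0.1 rad and angle between each of tea_tin_1_centre, tea_tin_2_centre, tea_tin_3_centre's own z axis and vertical below 0.1 rad and distance of each of tea_tin_1_centre, tea_tin_3_centre from where it was at the start of the episode below 0.04 m and horizontal distance between tea_tin_2_centre and notepad_top below 0.03 m and z of tea_tin_2_centre in the frame of notepad_top between 0.03 and 0.04 m and linear speed of tea_tin_2 below 0.02 m/s); the robot touches nothing.
It fails at once if the mustard jar or the mug is disturbed (moved more than 30 mm) (distance of any of mustard_jar_centre, mug_centre from where it was at the start of the episode above 0.03 m).
It fails at once if a tin is tipped by more than 0.5 rad (angle between any of tea_tin_1_centre, tea_tin_2_centre, tea_tin_3_centre's own z axis and vertical above 0.5 rad).
It also fails if it takes over 70 s, if anything falls off the work surface, if the arm or the gripper's body presses on something with over 40 N, if the wrist force passes 120 N, or if a joint passes its speed limit or range.

## Robot

A 6-joint arm with a two-finger parallel gripper is mounted at the origin on a cart in front of the work surface, level with it; the furniture and walls round the work are solid. World frame = base frame: x ahead of the robot, y to its left, z up, the work surface at z = 0. Lengths are in mm, angles in rad, forces in N, time in s.
With the tool pointing down it reaches from about 325 to 775 mm from the base axis. Payload 9.3 kg.
Tool frame: the origin (TCP) lies midway between the tips of the shut fingers; the grasp point (between the pads) lies 19 mm behind it; z points along the fingers, y is the line along which they close (so a half turn about z gives the same grasp; the last joint's range is limited). The gripper opens to 85 mm and grips with 20 to 120 N. Pads are 22 mm wide; open, the fingers measure 114 mm over their backs; the gripper's body (76 mm by 85 mm) begins 54 mm behind the grasp point. The pads swing forward as they close: fully open they stand 13 mm farther back than shut.
Start: joints at [-1.415, 0.259, 0.021, 1.334, 0, 1.418], TCP at [167.147, -523.983, 231.279] pointing down, gripper open.
Joint ranges: [-3.04, 3.04], [-0.91, 1.82], [-1.04, 1.36], [-1.92, 1.95], [-1.52, 1.45], [-3.14, 3.14]. Speed limits (rad/s): [2.22, 2.22, 2.79, 3.14, 3.14, 3.14].

## Interface

Orientations are given as a rotation vector (axis times angle).
In Python, from station import ctrl, grab_frame, camera_model, ticket gives the robot as it stands.
- The arm moves only by the shell command python3 -m crank 'ROWS' [OPENING] [FORCE]. ROWS is JSON, a list of rows, each an object with "xyz": the shift along the tool's x, y, z each as a share of 0.15 m, from -1 to 1, a list of three; "rotation": the turn, a rotation vector about the tool's x, y, z each as a share of pi/4 rad, from -1 to 1, a list of three. A call has 1 to 20 rows; each row shifts and turns the commanded pose from where the row before left it, along the tool's axes as they then stand; what a row does not reach is not made up. A row lasts 1/8 s, in which the tool goes at most 62.5 mm and 10.7 degrees, less where a joint would pass 70% of its speed; a pose out of reach is approached as far as the arm can. A call with a number of a shift or a turn outside -1 to 1 is refused whole. A call with a gripper value outside its range is refused whole. OPENING is the opening, from -1 (shut) to 1 (fully open), set as the call begins (- or left out, the last holds). The fingers move at their own pace and stop on an object; FORCE is the grip in N (left out, the last holds). Time passes only in rows, so rows that do not move let the fingers close. It gives the time, the measured TCP pose, the force, the opening and the grip force at its end, in the units of the state.
- ctrl.observe(): the state, without advancing time (a new reading comes with each control period).
- grab_frame(name): name is "scene" or "side" or "wrist"; returns (picture, depth): 400x640x3 uint8, red, green, blue; 400x640 float32, mm along the optical axis (not along the pixel's ray), 0 where there is no reading.
- camera_model(name): a dict with "K" (3x3 intrinsics, pixels), "T" (4x4, takes a point from camera to world coordinates). Camera axes: x right, y down, z forward; pixel columns grow to the right and rows downward; lengths in mm; the calibration is good to about 2 mm. A picture is of the moment at which its call begins: read the wrist's pose just before it. camera_model takes no time and is no camera call; for the wrist camera it gives the pose at the moment of the call.
- ticket.hand_in(): hands the job in; it is judged then, once.
The state is a dict: "clock": time; "joint_positions": joint angles; "joint_velocities": joint speeds; "effort": joint torques, N m; "eef_pos": TCP position; "tool_rot": TCP orientation; "wrist_force": force on the tool from outside, world axes, zero at the start; "wrist_torque": the same for the moment, N m; "width": finger opening in mm; "finger_force": force on a finger pad.
Only numpy, scipy, OpenCV 4.12 (cv2) and the standard library are available. Lean on these libraries where they do the work, as an engineer would, in place of code of your own. Each camera call takes 0.05 s, during which the arm holds its last target. There are 200 camera calls.

## Working session

There is one attempt and no reset: what is moved stays moved. The work goes in short steps, Python scripts to look and compute and a shell command to move; the robot and the scene stay as the last step left them, time stands still between calls to the robot, and variables do not carry over. Pictures are saved under pics/ and viewed, at most 11 in all, crops included, and the job is handed in when it is done.

```bash
ls; mkdir -p pics
python3 - <<'E'
from station import ctrl, grab_frame, camera_model
import cv2,numpy as np
s=ctrl.observe();print({k:np.round(s[k],3) for k in s})
a,d=grab_frame("scene");b,e=grab_frame("side")
np.savez("f0.npz",a=a,d=d,b=b,e=e)
for n in("scene","side"):
  m=camera_model(n);print(n,np.round(m["K"],1).tolist(),np.round(m["T"],3).tolist())
cv2.imwrite("pics/a0.png",a[:,:,::-1]);cv2.imwrite("pics/b0.png",b[:,:,::-1])
E
```

```text
pics
{'clock': np.float64(0.0), 'joint_positions': array([-1.415,  0.259,  0.021,  1.334, -0.   ,  1.418]), 'joint_velocities': array([ 0.001, -0.   , -0.002, -0.   , -0.   ,  0.001]), 'effort': array([-0.0000e+00, -5.5564e+01,  3.4453e+01,  1.4000e-02, -0.0000e+00,
        0.0000e+00]), 'eef_pos': array([ 167.096, -523.715,  230.664]), 'tool_rot': array([-3.103, -0.483,  0.   ]), 'wrist_force': array([ 0.368,  0.586, -0.452]), 'wrist_torque': array([-0.002,  0.013, -0.026]), 'finger_force': np.float64(0.0), 'width': np.float64(85.409)}
scene [[464.2, 0.0, 322.8], [0.0, 464.2, 205.8], [0.0, 0.0, 1.0]] [[-0.423, -0.383, 0.821, -164.513], [-0.906, 0.192, -0.377, 484.869], [-0.013, -0.904, -0.428, 471.766], [0.0, 0.0, 0.0, 1.0]]
side [[478.3, 0.0, 322.5], [0.0, 478.3, 196.4], [0.0, 0.0, 1.0]] [[-0.979, -0.085, 0.187, 357.239], [-0.205, 0.347, -0.915, 1058.019], [0.013, -0.934, -0.357, 436.671], [0.0, 0.0, 0.0, 1.0]]
```

View pics/a0.png

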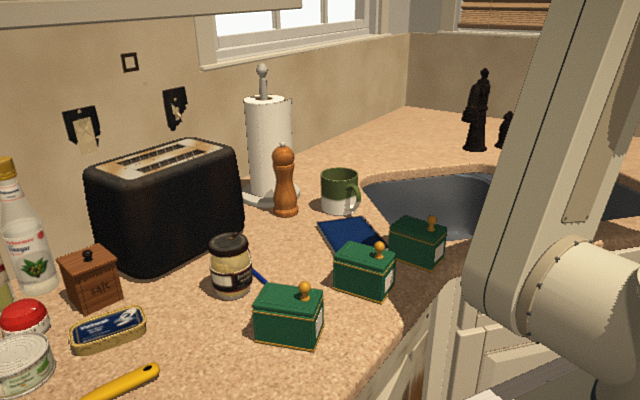

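View pics/b0.png

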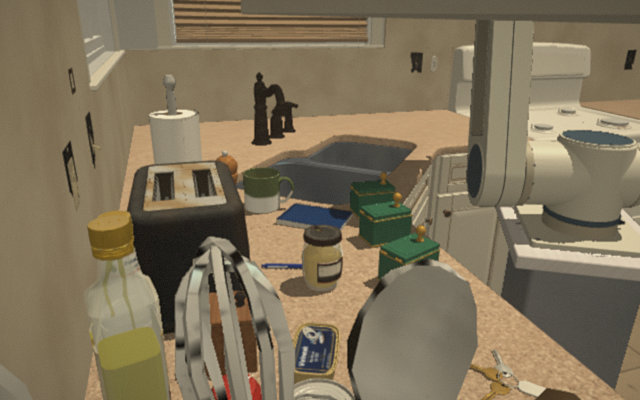

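The scene view shows the tins with knobs near (304,288), (380,246) and (431,218). The notepad is near (350,233), the jar near (231,265) and the mug near (340,190). The side view shows the same layout.

```bash
cat > h.py <<'E'
import numpy as np,cv2
from station import ctrl,grab_frame,camera_model
def ray(m,uv,z):
    K,T=np.array(m["K"]),np.array(m["T"])
    d=T[:3,:3]@np.linalg.solve(K,[uv[0],uv[1],1]);o=T[:3,3];return o+d*(z-o[2])/d[2]
def cloud(m,d):
    K,T=np.array(m["K"]),np.array(m["T"]);v,u=np.mgrid[:d.shape[0],:d.shape[1]]
    p=np.stack([(u-K[0,2])/K[0,0]*d,(v-K[1,2])/K[1,1]*d,d],-1)
    return p@T[:3,:3].T+T[:3,3]
def hsv(a): return cv2.cvtColor(a,cv2.COLOR_RGB2HSV)
def blobs(mask,n,amin=15):
    k,l,st,c=cv2.connectedComponentsWithStats(mask.astype(np.uint8))
    o=sorted([i for i in range(1,k) if st[i,4]>=amin],key=lambda i:-st[i,4])[:n]
    return [(l==i,st[i],c[i]) for i in o]
E
cat > m0.py <<'E'
from h import *
f=np.load("f0.npz")
for n,a,d in(("scene",f["a"],f["d"]),("side",f["b"],f["e"])):
    m=camera_model(n);P=cloud(m,d);H=hsv(a);x,y,z=P[...,0],P[...,1],P[...,2]
    ok=(d>0)&(x>250)&(x<800)&(y>-150)&(y<450)
    h,s,v=H[...,0],H[...,1],H[...,2]
    print(n)
    br=ok&(h>8)&(h<28)&(s>150)&(z>78)&(z<105)
    for b,st,c in blobs(br,6,10): print(" brass",st.tolist(),"cloud",P[b].mean(0).round(),"ray89",ray(m,c,89).round(1))
    gt=ok&(h>60)&(h<95)&(s>80)&(z>64)&(z<76)
    for b,st,c in blobs(gt,4,80):
        r=cv2.minAreaRect(P[b][:,:2].astype(np.float32));print(" lid",st[4],np.round(np.r_[r[0],r[1],r[2]],1),"z",np.median(P[b][:,2]).round(1))
    bl=ok&(h>100)&(h<125)&(s>120)&(z>5)&(z<25)
    for b,st,c in blobs(bl,1,80):
        r=cv2.minAreaRect(P[b][:,:2].astype(np.float32));print(" pad",st[4],np.round(np.r_[r[0],r[1],r[2]],1),"z",np.median(P[b][:,2]).round(1), cv2.boxPoints(r).round().tolist())
    hi=ok&(z>20)&(x>450)
    for b,st,c in blobs(hi,8,300): print(" obj",st.tolist(),P[b].min(0).round(),P[b].max(0).round())
E
python3 m0.py
```

```text
scene
 brass [276, 171, 17, 14, 167] cloud [734. 165.  92.] ray89 [740.3 163.   89. ]
 brass [299, 281, 12, 14, 123] cloud [336. 286.  91.] ray89 [339.  284.5  89. ]
 brass [374, 241, 11, 13, 97] cloud [387. 133.  91.] ray89 [389.3 131.7  89. ]
 brass [427, 216, 10, 10, 70] cloud [426.  -0.  89.] ray89 [427.2  -0.8  89. ]
 brass [238, 250, 8, 6, 21] cloud [474. 337.  86.] ray89 [468.8 337.9  89. ]
 lid 1407 [354.9 304.   90.   58.3  49.9] z 68.8
 lid 975 [410.  146.2  89.4  60.8  36.9] z 68.5
 lid 649 [450.4  10.4  89.   56.   28.9] z 68.4
 pad 1237 [578.9  84.9 103.7 126.5  82.2] z 10.7 [[509.0, 42.0], [635.0, 25.0], [649.0, 128.0], [523.0, 145.0]]
 obj [139, 138, 113, 155, 11632] [464. 269.  20.] [800. 450. 190.]
 obj [118, 0, 184, 22, 2759] [507. 128. 435.] [696. 450. 459.]
 obj [320, 167, 41, 43, 1491] [636.   0.  20.] [757.  85.  89.]
 obj [271, 141, 26, 68, 1268] [720. 138.  20.] [761. 188. 169.]
 obj [388, 215, 40, 38, 693] [450. -17.  20.] [503.  57.  70.]
side
 brass [416, 225, 10, 12, 73] cloud [342. 289.  90.] ray89 [341.6 286.5  89. ]
 brass [393, 193, 8, 10, 54] cloud [392. 136.  90.] ray89 [392.  132.5  89. ]
 brass [381, 172, 6, 9, 34] cloud [431.   2.  88.] ray89 [430.9   3.5  89. ]
 lid 764 [358.4 304.1  89.5  60.6  50.9] z 68.2
 lid 465 [413.  147.1  88.5  60.3  36.3] z 68.0
 lid 115 [451.5  15.7  87.3  45.8  25.4] z 67.4
 pad 699 [572.7  83.2  92.5 141.8  83.1] z 10.0 [[497.0, 46.0], [637.0, 29.0], [649.0, 121.0], [508.0, 138.0]]
 obj [131, 151, 110, 51, 3294] [605. 149.  98.] [800. 450. 190.]
 obj [302, 225, 41, 59, 2137] [467. 320.  20.] [535. 387. 100.]
 obj [243, 168, 51, 38, 1399] [638.  -6.  20.] [755.  87.  87.]
 obj [350, 181, 26, 51, 722] [450. -18.  20.] [508. 170.  70.]
 obj [241, 0, 49, 16, 708] [528. 139. 434.] [707. 450. 459.]
```

```bash
cat > g.py <<'E'
# usage: g.py x y z yaw : shift in tool axes (share of .15 m) and turn about tool z (share of 45deg) to a tool-down pose
import sys;from h import *
from scipy.spatial.transform import Rotation as R
s=ctrl.observe();r=R.from_rotvec(s["tool_rot"]);x,y,z,w=map(float,sys.argv[1:5])
M=r.as_matrix();yaw=np.degrees(np.arctan2(M[1,0],M[0,0]))
T=R.from_matrix(np.c_[[np.cos(np.radians(w)),np.sin(np.radians(w)),0],[np.sin(np.radians(w)),-np.cos(np.radians(w)),0],[0,0,-1]])
d=np.array([x,y,z])-s["eef_pos"];print("yaw",yaw.round(1),"d_world",d.round(1),"tool shares",(M.T@d/150).round(3),"turn shares",((r.inv()*T).as_rotvec()/(np.pi/4)).round(3),"tilt",M[:,2].round(3),"j",s["joint_positions"].round(2),"F",s["wrist_force"].round(1))
E
R9='';python3 -m crank '[{"xyz":[0,0,0],"rotation":[0,0,-0.23]},{"xyz":[0,0,0],"rotation":[0,0,-0.23]},{"xyz":[0,0,0],"rotation":[0,0,-0.23]},{"xyz":[0,0,0],"rotation":[0,0,-0.23]},{"xyz":[0,0,0],"rotation":[0,0,-0.23]},{"xyz":[0,0,0],"rotation":[0,0,-0.23]},{"xyz":[0,0,0],"rotation":[0,0,-0.23]},{"xyz":[0,0,0],"rotation":[0,0,-0.23]},{"xyz":[0,0,0],"rotation":[0,0,-0.23]},{"xyz":[0,0.4,0],"rotation":[0,0,-0.139]},{"xyz":[0,0.4,0],"rotation":[0,0,-0.139]},{"xyz":[0,0.4,0],"rotation":[0,0,-0.139]}]' 1 20
python3 g.py 340 285.5 150 -130
```

```text
clock: 1.6
eef_pos: [328.1, -441.5, 230.8]
tool_rot: [-1.333, -2.844, -0.001]
wrist_force: [0.2, 0.3, -0.8]
width: 85.5
finger_force: 0.0
yaw 129.8 d_world [ 11.9 727.  -80.8] tool shares [3.674 3.161 0.541] turn shares [ 1.000e-03 -0.000e+00 -2.227e+00] tilt [-0.     0.001 -1.   ] j [-1.08  0.26  0.02  1.33  0.   -0.21] F [ 0.2  0.3 -0.8]
```

```bash
python3 -m crank '[{"xyz":[0,0.4,0],"rotation":[0,0,-0.139]},{"xyz":[0,0.4,0],"rotation":[0,0,-0.139]},{"xyz":[0,0.4,0],"rotation":[0,0,-0.139]},{"xyz":[0,0.4,0],"rotation":[0,0,-0.139]},{"xyz":[0,0.4,0],"rotation":[0,0,-0.139]},{"xyz":[0,0.4,0],"rotation":[0,0,-0.139]},{"xyz":[0,0.4,0],"rotation":[0,0,-0.139]},{"xyz":[0,0.4,0],"rotation":[0,0,-0.139]},{"xyz":[0,0.4,0],"rotation":[0,0,-0.139]},{"xyz":[0,0.4,0],"rotation":[0,0,-0.139]},{"xyz":[0,0.4,0],"rotation":[0,0,-0.139]},{"xyz":[0,0.4,0],"rotation":[0,0,-0.139]},{"xyz":[0,0.4,0],"rotation":[0,0,-0.139]},{"xyz":[0,0.4,0],"rotation":[0,0,-0.139]},{"xyz":[0,0,0],"rotation":[0,0,0]}]'
python3 g.py 340 285.5 180 -130
```

```text
clock: 3.48
eef_pos: [453.0, 310.8, 231.1]
tool_rot: [1.011, -2.974, -0.001]
wrist_force: [-0.1, -0.5, 0.1]
width: 85.7
finger_force: 0.0
yaw -142.4 d_world [-113.   -25.3  -51.1] tool shares [0.699 0.325 0.341] turn shares [ 0.001 -0.001 -0.276] tilt [-0.001  0.    -1.   ] j [ 0.45  0.26  0.02  1.33  0.   -0.21] F [-0.1 -0.5  0.1]
```

```bash
python3 -m crank '[{"xyz":[0.233,0.108,0.114],"rotation":[0,0,0]},{"xyz":[0.233,0.108,0.114],"rotation":[0,0,0]},{"xyz":[0.233,0.108,0.113],"rotation":[0,0,0]},{"xyz":[0,0,0],"rotation":[0,0,-0.138]},{"xyz":[0,0,0],"rotation":[0,0,-0.138]},{"xyz":[0,0,0],"rotation":[0,0,0]}]'
python3 g.py 340 285.5 76 -130
cat > w.py <<'E'
import sys;from h import *
m=camera_model("wrist");a,d=grab_frame("wrist");P=cloud(m,d);H=hsv(a);h,s,v=[H[...,i] for i in range(3)];z=P[...,2];ok=d>0
zl=float(sys.argv[2]) if len(sys.argv)>2 else 89
br=ok&(h>8)&(h<28)&(s>130)&(z>zl-11)&(z<zl+20)
for b,st,c in blobs(br,4,30): print("brass",st.tolist(),P[b].mean(0).round(1),"ray",ray(m,c,zl).round(1))
gt=ok&(h>60)&(h<95)&(s>80)&(z>63)&(z<76)
for b,st,c in blobs(gt,3,300):
    r=cv2.minAreaRect(P[b][:,:2].astype(np.float32));print("lid",st.tolist(),np.round(np.r_[r[0],r[1],r[2]],1),"z",np.median(P[b][:,2]).round(1))
cv2.imwrite("pics/%s.png"%sys.argv[1],a[:,:,::-1])
E
python3 w.py w1
```

```text
clock: 4.22
eef_pos: [342.8, 282.6, 180.1]
tool_rot: [1.315, -2.853, 0.0]
wrist_force: [-0.1, 0.2, -0.6]
width: 85.5
finger_force: 0.0
yaw -130.5 d_world [  -2.8    2.9 -104.1] tool shares [-0.003  0.027  0.694] turn shares [-0.    -0.    -0.011] tilt [-0. -0. -1.] j [ 0.5   0.1  -0.31  1.16 -0.   -0.36] F [-0.1  0.2 -0.6]
brass [110, 67, 31, 26, 601] [388.6 132.2  95.1] ray [391.2 129.7  89. ]
brass [316, 186, 22, 22, 388] [339.5 281.8  95.6] ray [340.9 283.5  89. ]
brass [237, 329, 21, 7, 44] [475.5 333.6  87.3] ray [474.2 332.8  89. ]
lid [119, 110, 47, 36, 574] [416.3 155.1  20.5  34.9  78.4] z 70.5
```

View pics/w1.png

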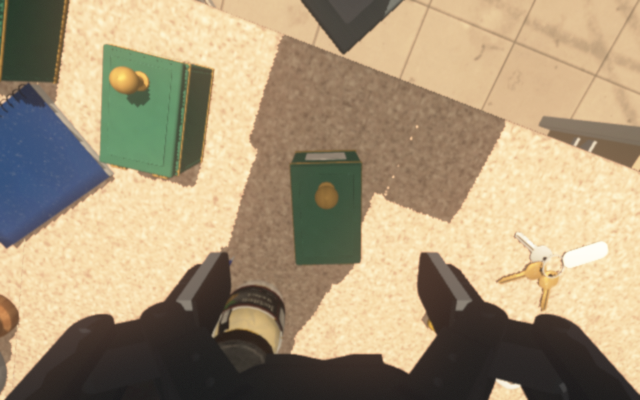

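Wrist view: tin 1's lid is centred at (326,208) with its knob at (326,196). It sits squarely between the fingers, with the label towards the robot. I'll go down and grip the knob.

```bash
python3 -m crank '[{"xyz":[0,0.017,0.15],"rotation":[0,0,-0.01]},{"xyz":[0,0,0.15],"rotation":[0,0,0]},{"xyz":[0,0,0.15],"rotation":[0,0,0]},{"xyz":[0,0,0.15],"rotation":[0,0,0]},{"xyz":[0,0,0.06],"rotation":[0,0,0]},{"xyz":[0,0,0.034],"rotation":[0,0,0]},{"xyz":[0,0,0],"rotation":[0,0,0]}]'
python3 -m crank '[{"xyz":[0,0,0],"rotation":[0,0,0]},{"xyz":[0,0,0],"rotation":[0,0,0]},{"xyz":[0,0,0],"rotation":[0,0,0]},{"xyz":[0,0,0],"rotation":[0,0,0]},{"xyz":[0,0,0],"rotation":[0,0,0]},{"xyz":[0,0,0],"rotation":[0,0,0]}]' -1 20
python3 g.py 341 284.5 76 -130
```

```text
clock: 5.15
eef_pos: [340.8, 284.8, 76.2]
tool_rot: [-1.328, 2.847, 0.0]
wrist_force: [0.1, -0.6, -1.0]
width: 85.4
finger_force: 0.0
clock: 5.9
eef_pos: [340.8, 284.7, 76.2]
tool_rot: [-1.328, 2.846, -0.0]
wrist_force: [1.8, -2.2, 1.8]
width: 15.9
finger_force: 19.5
yaw -130.0 d_world [ 0.2 -0.2 -0.2] tool shares [ 0.    -0.002  0.001] turn shares [-0.001  0.     0.001] tilt [ 0.001 -0.    -1.   ] j [ 0.51  0.19 -0.5   0.89 -0.   -0.37] F [ 1.8 -2.2  1.8]
```

```bash
python3 -m crank '[{"xyz":[-0.025,0,-0.055],"rotation":[0,0,0]},{"xyz":[-0.035,0,-0.055],"rotation":[0,0,0]},{"xyz":[-0.04,0,-0.048],"rotation":[0,0,0]},{"xyz":[-0.047,0,-0.042],"rotation":[0,0,0]},{"xyz":[-0.04,0,-0.03],"rotation":[0,0,0]},{"xyz":[-0.043,0,-0.027],"rotation":[0,0,0]},{"xyz":[0,0,0],"rotation":[0,0,0]},{"xyz":[0,0,0],"rotation":[0,0,0]}]'
python3 w.py w2 126
python3 - <<'E'
from h import *
a,d=grab_frame("scene");cv2.imwrite("pics/s2.png",cv2.resize(a[220:370,200:440],None,fx=2.5,fy=2.5)[:,:,::-1])
E
```

```text
clock: 6.9
eef_pos: [362.6, 311.0, 114.4]
tool_rot: [1.329, -2.846, 0.0]
wrist_force: [1.3, -1.9, -1.4]
width: 16.0
finger_force: 19.6
brass [306, 221, 37, 64, 1636] [357.3 305.  128.8] ray [358.5 306.3 126. ]
lid [6, 0, 109, 129, 10115] [414.3 148.7  79.3  55.9  33.9] z 70.3
```

View pics/s2.png

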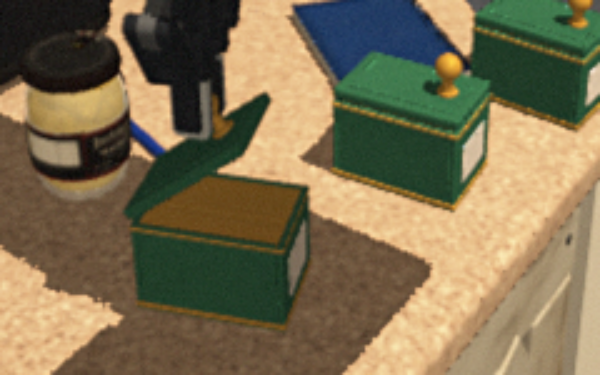

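The scene crop shows tin 1's lid about 0.65 rad open in the grip, at crop position (200,150), with the tin flat on the worktop. I'll release it.

```bash
python3 -m crank '[{"xyz":[0,0,0],"rotation":[0,0,0]},{"xyz":[0,0,0],"rotation":[0,0,0]},{"xyz":[0,0,0],"rotation":[0,0,0]},{"xyz":[0,0,0],"rotation":[0,0,0]},{"xyz":[0,0,0],"rotation":[0,0,0]},{"xyz":[0,0,0],"rotation":[0,0,0]},{"xyz":[0,0,0],"rotation":[0,0,0]},{"xyz":[0,0,0],"rotation":[0,0,0]}]' 1 20
cat > s.py <<'E'
import sys;from h import *
a,d=grab_frame("scene");b,e=grab_frame("side");np.savez("f0.npz",a=a,d=d,b=b,e=e)
x0,x1,y0,y1=200,480,180,390
cv2.imwrite("pics/%s.png"%sys.argv[1],cv2.resize(a[y0:y1,x0:x1],None,fx=2.5,fy=2.5)[:,:,::-1])
E
python3 s.py s3; python3 m0.py | grep -v -e obj -e pad
python3 g.py 391 132 180 -143.4
```

```text
clock: 8.0
eef_pos: [362.7, 311.2, 114.6]
tool_rot: [-1.329, 2.847, 0.0]
wrist_force: [0.2, 0.1, -0.6]
width: 85.4
finger_force: 0.0
scene
 brass [298, 282, 13, 13, 122] cloud [336. 286.  91.] ray89 [338.2 285.   89. ]
 brass [374, 241, 11, 13, 95] cloud [387. 133.  91.] ray89 [389.2 131.6  89. ]
 brass [428, 215, 9, 11, 74] cloud [427.  -1.  90.] ray89 [428.8  -2.5  89. ]
 brass [235, 250, 11, 6, 24] cloud [473. 339.  86.] ray89 [468.5 340.   89. ]
 lid 1375 [353.5 304.5  88.9  55.5  51.2] z 68.8
 lid 977 [409.7 146.   90.3  59.4  35.7] z 68.5
 lid 711 [451.2   9.5  89.   60.7  28.7] z 68.4
side
 brass [417, 226, 8, 11, 65] cloud [342. 289.  90.] ray89 [341.7 288.   89. ]
 brass [396, 193, 5, 9, 35] cloud [390. 136.  90.] ray89 [390.1 132.8  89. ]
 lid 419 [413.3 147.   87.6  61.4  35.5] z 67.8
 lid 263 [462.4  14.4  71.4  62.7  25.1] z 67.9
yaw -130.0 d_world [  28.2 -179.2   65.4] tool shares [ 0.795 -0.911 -0.436] turn shares [0.    0.    0.299] tilt [-0.  0. -1.] j [ 0.53  0.2  -0.36  1.    0.   -0.34] F [ 0.3 -0.3 -0.2]
```

Tin 1's lid fell shut by itself: its knob is back at z about 89 and the lid lies flat, so it is a good tin. Next is tin 2.

```bash
python3 -m crank '[{"xyz":[0,0,-0.218],"rotation":[0,0,0]},{"xyz":[0,0,-0.218],"rotation":[0,0,0]},{"xyz":[0.265,-0.304,0],"rotation":[0,0,0]},{"xyz":[0.265,-0.304,0],"rotation":[0,0,0]},{"xyz":[0.265,-0.303,0],"rotation":[0,0,0]},{"xyz":[0,0,0],"rotation":[0,0,0.15]},{"xyz":[0,0,0],"rotation":[0,0,0.15]},{"xyz":[0,0,0],"rotation":[0,0,0]}]'
python3 w.py w4
python3 g.py 391 132 76 -143.6
```

```text
clock: 9.1
eef_pos: [391.0, 131.7, 180.0]
tool_rot: [-0.985, 2.983, -0.0]
wrist_force: [0.1, 0.1, 0.5]
width: 85.3
finger_force: 0.0
brass [124, 121, 29, 24, 522] [428.6  -2.3  95.1] ray [431.3  -4.7  89. ]
brass [499, 246, 26, 21, 407] [340.3 279.3  94. ] ray [340.6 283.6  89. ]
brass [311, 186, 22, 23, 387] [389.6 128.9  95.7] ray [391.4 130.1  89. ]
lid [119, 147, 60, 62, 2633] [467.   11.4  50.3  48.7  28.6] z 70.4
lid [473, 239, 61, 70, 2219] [360.9 308.5  69.6  52.8  49.6] z 70.2
lid [303, 206, 41, 56, 518] [423.2 151.9  59.3  13.5   5.3] z 70.5
yaw -143.3 d_world [ 1.00e-01  1.00e-01 -1.04e+02] tool shares [-0.001 -0.     0.693] turn shares [-0.     0.     0.006] tilt [ 0. -0. -1.] j [ 0.12  0.05 -0.37  1.15 -0.   -0.52] F [-0.2 -0.5  0.3]
```

```bash
python3 -m crank '[{"xyz":[0,-0.005,0.15],"rotation":[0,0,0]},{"xyz":[0,0,0.15],"rotation":[0,0,0]},{"xyz":[0,0,0.15],"rotation":[0,0,0]},{"xyz":[0,0,0.15],"rotation":[0,0,0]},{"xyz":[0,0,0.06],"rotation":[0,0,0]},{"xyz":[0,0,0.034],"rotation":[0,0,0]},{"xyz":[0,0,0],"rotation":[0,0,0]}]'
python3 -m crank '[{"xyz":[0,0,0],"rotation":[0,0,0]},{"xyz":[0,0,0],"rotation":[0,0,0]},{"xyz":[0,0,0],"rotation":[0,0,0]},{"xyz":[0,0,0],"rotation":[0,0,0]},{"xyz":[0,0,0],"rotation":[0,0,0]},{"xyz":[0,0,0],"rotation":[0,0,0]}]' -1 20
python3 -m crank '[{"xyz":[-0.025,0,-0.055],"rotation":[0,0,0]},{"xyz":[-0.035,0,-0.055],"rotation":[0,0,0]},{"xyz":[-0.04,0,-0.048],"rotation":[0,0,0]},{"xyz":[-0.047,0,-0.042],"rotation":[0,0,0]},{"xyz":[-0.04,0,-0.03],"rotation":[0,0,0]},{"xyz":[-0.043,0,-0.027],"rotation":[0,0,0]},{"xyz":[0,0,0],"rotation":[0,0,0]},{"xyz":[0,0,0],"rotation":[0,0,0]}]'
python3 -m crank '[{"xyz":[0,0,0],"rotation":[0,0,0]},{"xyz":[0,0,0],"rotation":[0,0,0]},{"xyz":[0,0,0],"rotation":[0,0,0]},{"xyz":[0,0,0],"rotation":[0,0,0]},{"xyz":[0,0,0],"rotation":[0,0,0]},{"xyz":[0,0,0],"rotation":[0,0,0]},{"xyz":[0,0,0],"rotation":[0,0,0]},{"xyz":[0,0,0],"rotation":[0,0,0]}]' 1 20
python3 s.py s5; python3 m0.py | grep -v -e obj -e pad
python3 g.py 430 0 200 -151.5
```

```text
clock: 10.02
eef_pos: [391.5, 131.5, 76.1]
tool_rot: [-0.986, 2.983, -0.0]
wrist_force: [0.8, 0.0, 0.1]
width: 85.7
finger_force: 0.0
clock: 10.78
eef_pos: [391.6, 131.2, 76.0]
tool_rot: [-0.985, 2.983, -0.001]
wrist_force: [0.6, -2.8, 2.8]
width: 16.0
finger_force: 19.5
clock: 11.78
eef_pos: [418.9, 151.9, 114.3]
tool_rot: [0.985, -2.983, 0.0]
wrist_force: [-0.0, -1.8, -0.6]
width: 16.3
finger_force: 19.6
clock: 12.78
eef_pos: [419.1, 151.9, 114.4]
tool_rot: [0.985, -2.983, 0.0]
wrist_force: [0.0, 0.7, 0.3]
width: 85.3
finger_force: 0.0
scene
 brass [276, 171, 17, 14, 171] cloud [734. 165.  92.] ray89 [740.4 163.1  89. ]
 brass [298, 281, 13, 15, 131] cloud [336. 286.  91.] ray89 [338.9 284.6  89. ]
 brass [374, 241, 11, 12, 91] cloud [386. 133.  91.] ray89 [388.9 131.6  89. ]
 brass [428, 215, 9, 11, 75] cloud [427.  -1.  90.] ray89 [428.5  -2.3  89. ]
 brass [235, 251, 11, 5, 21] cloud [473. 339.  86.] ray89 [467.7 339.9  89. ]
 lid 1406 [354.3 303.9  88.6  59.4  51. ] z 68.7
 lid 965 [409.8 147.   90.1  59.2  36.2] z 68.6
 lid 712 [450.9   9.4  88.5  60.2  27.4] z 68.4
side
 brass [417, 226, 8, 11, 63] cloud [342. 289.  90.] ray89 [341.8 287.6  89. ]
 brass [393, 193, 8, 10, 51] cloud [392. 136.  89.] ray89 [391.9 134.7  89. ]
 brass [381, 172, 6, 9, 36] cloud [431.   1.  89.] ray89 [431.    0.9  89. ]
 lid 415 [413.5 147.6  87.2  58.4  34.9] z 68.1
 lid 307 [454.9  10.3  85.   62.5  27.3] z 67.7
 lid 258 [371.7 322.5  44.8  59.   50.3] z 67.9
yaw -143.5 d_world [  10.9 -151.9   85.6] tool shares [ 0.545 -0.857 -0.571] turn shares [ 0.    -0.     0.179] tilt [-0. -0. -1.] j [ 0.16  0.15 -0.43  0.99  0.   -0.48] F [0.7 0.4 0.5]
```

View pics/s5.png

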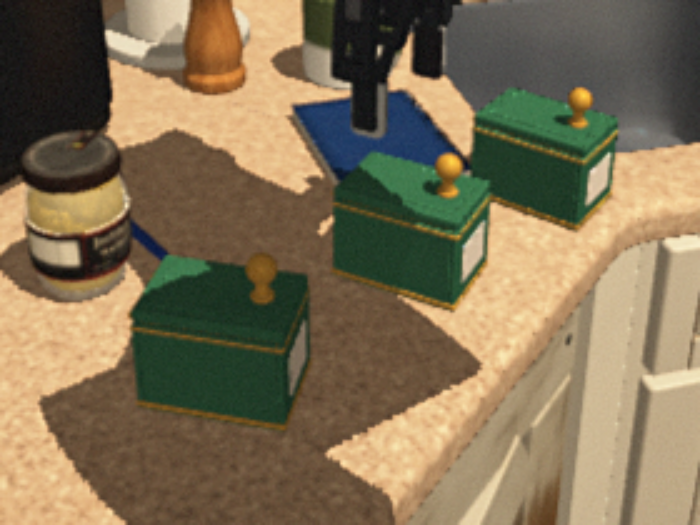

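All three tins are shut in this view, with knobs at (262,270), (448,170) and (580,105). The grip held the ball through the lift (width 16 mm), so the middle tin's lid also fell shut and it is good. Next is the right tin.

```bash
python3 -m crank '[{"xyz":[0,0,-0.22],"rotation":[0,0,0]},{"xyz":[0,0,-0.22],"rotation":[0,0,0]},{"xyz":[0.182,-0.286,0],"rotation":[0,0,0]},{"xyz":[0.182,-0.286,0],"rotation":[0,0,0]},{"xyz":[0.181,-0.285,0],"rotation":[0,0,0]},{"xyz":[0,0,0],"rotation":[0,0,0.18]},{"xyz":[0,0,0],"rotation":[0,0,0]}]'
python3 w.py w6
python3 g.py 430 0 76 -151.8
```

```text
clock: 13.75
eef_pos: [429.9, -0.6, 180.4]
tool_rot: [0.771, -3.046, -0.0]
wrist_force: [-0.7, -1.0, -0.7]
width: 85.5
finger_force: 0.0
brass [481, 221, 25, 21, 427] [390.3 126.5  94.3] ray [391.  130.4  89. ]
brass [308, 186, 22, 22, 393] [429.3  -5.1  95.6] ray [431.3  -4.2  89. ]
lid [292, 237, 58, 27, 760] [479.6  22.9  26.   50.   29.4] z 70.2
lid [623, 235, 17, 42, 321] [356.4 267.5  39.   14.8  40.3] z 69.7
yaw -151.4 d_world [ 1.000e-01  0.000e+00 -1.044e+02] tool shares [-0.001 -0.     0.696] turn shares [0.    0.    0.008] tilt [-0.  0. -1.] j [-0.2   0.08 -0.34  1.16  0.   -0.69] F [ 0.6  1.  -0.6]
```

```bash
python3 -m crank '[{"xyz":[0,-0.012,0.15],"rotation":[0,0,0]},{"xyz":[0,0,0.15],"rotation":[0,0,0]},{"xyz":[0,0,0.15],"rotation":[0,0,0]},{"xyz":[0,0,0.15],"rotation":[0,0,0]},{"xyz":[0,0,0.06],"rotation":[0,0,0]},{"xyz":[0,0,0.034],"rotation":[0,0,0]},{"xyz":[0,0,0],"rotation":[0,0,0]}]'
python3 -m crank '[{"xyz":[0,0,0],"rotation":[0,0,0]},{"xyz":[0,0,0],"rotation":[0,0,0]},{"xyz":[0,0,0],"rotation":[0,0,0]},{"xyz":[0,0,0],"rotation":[0,0,0]},{"xyz":[0,0,0],"rotation":[0,0,0]},{"xyz":[0,0,0],"rotation":[0,0,0]}]' -1 20
python3 -m crank '[{"xyz":[-0.025,0,-0.055],"rotation":[0,0,0]},{"xyz":[-0.035,0,-0.055],"rotation":[0,0,0]},{"xyz":[-0.04,0,-0.048],"rotation":[0,0,0]},{"xyz":[-0.047,0,-0.042],"rotation":[0,0,0]},{"xyz":[-0.04,0,-0.03],"rotation":[0,0,0]},{"xyz":[-0.043,0,-0.027],"rotation":[0,0,0]},{"xyz":[0,0,0],"rotation":[0,0,0]},{"xyz":[0,0,0],"rotation":[0,0,0]}]'
python3 -m crank '[{"xyz":[0,0,0],"rotation":[0,0,0]},{"xyz":[0,0,0],"rotation":[0,0,0]},{"xyz":[0,0,0],"rotation":[0,0,0]},{"xyz":[0,0,0],"rotation":[0,0,0]},{"xyz":[0,0,0],"rotation":[0,0,0]},{"xyz":[0,0,0],"rotation":[0,0,0]},{"xyz":[0,0,0],"rotation":[0,0,0]},{"xyz":[0,0,0],"rotation":[0,0,0]}]' 1 20
python3 s.py s7; python3 m0.py | grep -v -e obj -e pad
python3 g.py 430 0 200 -151.5
```

```text
clock: 14.68
eef_pos: [431.0, -1.4, 76.6]
tool_rot: [-0.773, 3.045, -0.0]
wrist_force: [-0.8, -0.0, -0.2]
width: 85.6
finger_force: 0.0
clock: 15.42
eef_pos: [431.1, -1.9, 76.5]
tool_rot: [-0.772, 3.045, -0.001]
wrist_force: [0.5, -3.0, 3.7]
width: 16.2
finger_force: 19.5
clock: 16.42
eef_pos: [461.3, 14.8, 114.9]
tool_rot: [-0.772, 3.045, -0.0]
wrist_force: [0.2, -0.5, -1.2]
width: 16.2
finger_force: 19.7
clock: 17.42
eef_pos: [461.1, 14.8, 114.9]
tool_rot: [-0.772, 3.045, 0.0]
wrist_force: [-0.1, -0.5, -0.3]
width: 85.4
finger_force: 0.0
scene
 brass [276, 171, 17, 13, 168] cloud [734. 165.  92.] ray89 [740.4 163.1  89. ]
 brass [298, 281, 13, 14, 128] cloud [336. 286.  91.] ray89 [338.8 284.7  89. ]
 brass [374, 242, 11, 12, 89] cloud [386. 134.  90.] ray89 [388.2 132.5  89. ]
 brass [235, 250, 11, 6, 20] cloud [473. 339.  86.] ray89 [468.1 340.2  89. ]
 lid 1388 [353.5 304.4  88.3  56.6  50.9] z 68.8
 lid 952 [410.1 146.2  89.6  59.8  35.6] z 68.5
side
 brass [417, 226, 8, 11, 64] cloud [342. 289.  89.] ray89 [341.6 288.8  89. ]
 brass [393, 194, 8, 9, 45] cloud [392. 136.  89.] ray89 [392.  136.6  89. ]
 lid 174 [423.5 155.2  60.3  59.4  34. ] z 67.7
yaw -151.6 d_world [-31.1 -14.8  85.1] tool shares [ 0.23   0.012 -0.567] turn shares [ 0.    -0.    -0.001] tilt [-0.  0. -1.] j [-0.15  0.18 -0.4   1.    0.   -0.65] F [ 0.1  0.2 -0.1]
```

View pics/s7.png

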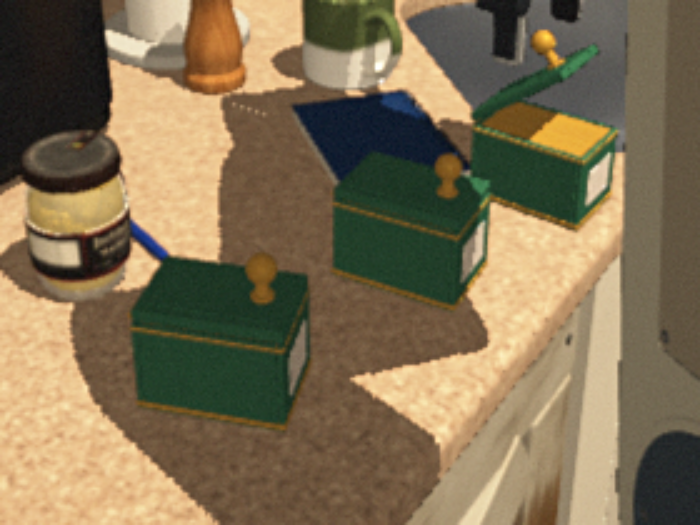

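The right tin's lid stays up (knob at crop position (545,45)), so it is the stiff one. I'll regrip the ball and retrace the arc to shut it.

```bash
python3 -m crank '[{"xyz":[0,0,0],"rotation":[0,0,0]},{"xyz":[0,0,0],"rotation":[0,0,0]},{"xyz":[0,0,0],"rotation":[0,0,0]},{"xyz":[0,0,0],"rotation":[0,0,0]},{"xyz":[0,0,0],"rotation":[0,0,0]},{"xyz":[0.043,0,0.027],"rotation":[0,0,0]},{"xyz":[0.04,0,0.03],"rotation":[0,0,0]},{"xyz":[0.047,0,0.042],"rotation":[0,0,0]},{"xyz":[0.04,0,0.048],"rotation":[0,0,0]},{"xyz":[0.035,0,0.055],"rotation":[0,0,0]},{"xyz":[0.025,0,0.055],"rotation":[0,0,0]},{"xyz":[0,0,0.015],"rotation":[0,0,0]},{"xyz":[0,0,0],"rotation":[0,0,0]}]' -1 20
python3 -m crank '[{"xyz":[0,0,0],"rotation":[0,0,0]},{"xyz":[0,0,0],"rotation":[0,0,0]},{"xyz":[0,0,0],"rotation":[0,0,0]},{"xyz":[0,0,0],"rotation":[0,0,0]},{"xyz":[0,0,-0.2],"rotation":[0,0,0]},{"xyz":[0,0,-0.2],"rotation":[0,0,0]},{"xyz":[0,0,-0.3],"rotation":[0,0,0]},{"xyz":[0,0,0],"rotation":[0,0,0]}]' 1 20
python3 s.py s8; python3 m0.py | grep -v -e obj; python3 w.py w8
python3 g.py 451.5 11 20 -151.5
```

```text
clock: 19.15
eef_pos: [431.7, -2.8, 74.7]
tool_rot: [-0.77, 3.044, -0.005]
wrist_force: [0.9, -6.9, 11.6]
width: 15.7
finger_force: 20.8
clock: 20.15
eef_pos: [432.3, -1.8, 181.7]
tool_rot: [-0.771, 3.041, -0.003]
wrist_force: [0.6, 0.0, 0.1]
width: 85.4
finger_force: 0.0
scene
 brass [276, 171, 17, 14, 170] cloud [734. 165.  91.] ray89 [739.6 163.3  89. ]
 brass [298, 281, 13, 14, 129] cloud [336. 286.  91.] ray89 [339.  284.7  89. ]
 brass [374, 242, 11, 11, 90] cloud [386. 134.  91.] ray89 [388.9 132.1  89. ]
 brass [428, 215, 9, 11, 75] cloud [426.  -1.  90.] ray89 [428.5  -2.3  89. ]
 brass [235, 247, 12, 9, 27] cloud [474. 338.  87.] ray89 [470.7 338.3  89. ]
 lid 1379 [353.3 304.1  88.2  56.4  51.9] z 68.8
 lid 958 [410.3 146.2  90.4  59.6  35.7] z 68.6
 lid 707 [451.6   9.5  89.6  59.8  29. ] z 68.4
 pad 1210 [579.3  84.5 102.  128.6  82. ] z 10.7 [[509.0, 43.0], [636.0, 25.0], [650.0, 126.0], [523.0, 144.0]]
side
 brass [417, 226, 8, 11, 63] cloud [342. 289.  90.] ray89 [341.5 287.4  89. ]
 brass [393, 194, 8, 9, 49] cloud [392. 136.  89.] ray89 [391.9 137.1  89. ]
 brass [381, 172, 6, 9, 35] cloud [431.   2.  89.] ray89 [431.   1.  89.]
 lid 312 [455.   10.4  86.6  61.4  25.8] z 67.8
 lid 125 [429.6 159.8  46.   60.6  38.5] z 67.6
brass [483, 221, 26, 22, 431] [390.4 126.4  94.3] ray [391.  130.3  89. ]
brass [310, 186, 22, 22, 393] [429.1  -5.2  95.6] ray [431.   -4.2  89. ]
lid [291, 236, 60, 28, 820] [479.3  22.7  26.   51.7  22.2] z 70.2
yaw -151.5 d_world [  21.1   12.5 -158.3] tool shares [-0.164  0.005  1.055] turn shares [ 0.001 -0.001 -0.001] tilt [-0.001  0.    -1.   ] j [-0.2   0.08 -0.34  1.15  0.   -0.7 ] F [ 0.4 -0.4 -0.1]
```

View pics/w8.png

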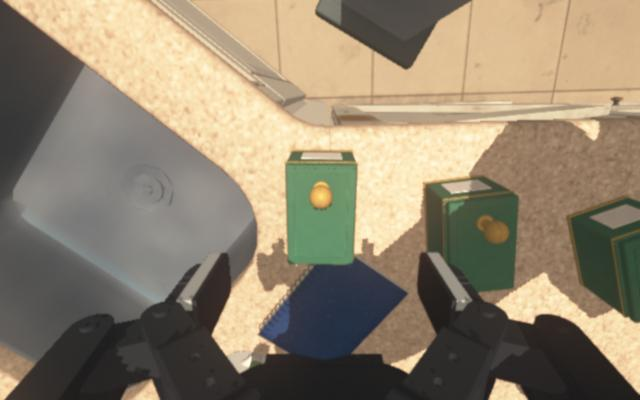

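The lid is shut: the wrist view shows the right tin flat at (321,208) with its knob at (321,196), and part of the notepad at (335,310). I'll grip the body, and work out the notepad's centre from the images I already have.

```bash
cat > pad.py <<'E'
from h import *
f=np.load("f0.npz");pts=[]
for n,a in(("scene",f["a"]),("side",f["b"]),("wrist",cv2.imread("pics/w8.png")[:,:,::-1].copy())):
    m=camera_model(n);H=hsv(a);h,s,v=[H[...,i] for i in range(3)]
    mk=((h>102)&(h<125)&(s>130)&(v<170)).astype(np.uint8)
    mk=cv2.morphologyEx(mk,cv2.MORPH_OPEN,np.ones((3,3)))
    for b,st,c in blobs(mk,3,100):
        uv=np.argwhere(b)[:,::-1];Q=np.array([ray(m,q,14)[:2] for q in uv],np.float32)
        r=cv2.minAreaRect(Q)
        if not(530<Q.mean(0)[0]<620 and 40<Q.mean(0)[1]<130): continue
        print(n,st.tolist(),np.round(np.r_[r[0],r[1],r[2]],1),cv2.boxPoints(r).round().tolist());pts.append(Q)
    
r=cv2.minAreaRect(np.vstack(pts));print("all",r,cv2.boxPoints(r).round().tolist())
E
python3 pad.py
python3 -m crank '[{"xyz":[-0.153,0.004,0],"rotation":[0,0,0]},{"xyz":[0,0,0.2],"rotation":[0,0,0]},{"xyz":[0,0,0.2],"rotation":[0,0,0]},{"xyz":[0,0,0.2],"rotation":[0,0,0]},{"xyz":[0,0,0.15],"rotation":[0,0,0]},{"xyz":[0,0,0.12],"rotation":[0,0,0]},{"xyz":[0,0,0.09],"rotation":[0,0,0]},{"xyz":[0,0,0.05],"rotation":[0,0,0]},{"xyz":[0,0,0],"rotation":[0,0,0]}]' 1 60
python3 g.py 452 10 29 -151.5
```

```text
scene [321, 217, 58, 34, 1134] [573.3  88.1  98.3 123.5  81.5] [[505.0, 49.0], [627.0, 30.0], [642.0, 128.0], [519.0, 146.0]]
all ((573.3286743164062, 88.14677429199219), (98.25523376464844, 123.53538513183594), 81.5436782836914) [[505.0, 49.0], [627.0, 30.0], [642.0, 128.0], [519.0, 146.0]]
clock: 21.42
eef_pos: [450.4, 9.9, 27.2]
tool_rot: [0.772, -3.044, -0.001]
wrist_force: [0.1, 0.1, -0.2]
width: 85.2
finger_force: 0.0
yaw -151.6 d_world [1.6 0.1 1.8] tool shares [-0.01  -0.005 -0.012] turn shares [ 0.001 -0.001 -0.001] tilt [-0.001  0.    -1.   ] j [-0.16  0.26 -0.56  0.76  0.   -0.66] F [ 0.1  0.1 -0.2]
```

```bash
python3 -m crank '[{"xyz":[-0.01,0,-0.012],"rotation":[0,0,0]},{"xyz":[0,0,0],"rotation":[0,0,0]},{"xyz":[0,0,0],"rotation":[0,0,0]},{"xyz":[0,0,0],"rotation":[0,0,0]},{"xyz":[0,0,0],"rotation":[0,0,0]},{"xyz":[0,0,0],"rotation":[0,0,0]}]' -1 60
python3 -m crank '[{"xyz":[0,0,-0.1],"rotation":[0,0,0]},{"xyz":[0,0,-0.2],"rotation":[0,0,0]},{"xyz":[0,0,-0.2],"rotation":[0,0,0]},{"xyz":[0,0,-0.2],"rotation":[0,0,0]},{"xyz":[0,0,-0.05],"rotation":[0,0,0]},{"xyz":[0,0,0],"rotation":[0,0,0]}]'
python3 s.py s9
python3 - <<'E'
from h import *
a,d=grab_frame("wrist");cv2.imwrite("pics/w8.png",a[:,:,::-1]);s=np.load("f0.npz")
cv2.imwrite("pics/s9b.png",np.vstack([a[:,:,::-1],s["a"][:,:,::-1]])[::1,::1][:,:,:][::1][:800:1] if 0 else cv2.resize(np.hstack([a,s["b"]])[:,:,::-1],(800,250)))
E
python3 pad.py; python3 g.py 570 87 45 -151.5
```

```text
clock: 22.18
eef_pos: [453.3, 10.1, 30.7]
tool_rot: [-0.771, 3.043, -0.003]
wrist_force: [-0.4, -1.5, 6.9]
width: 58.8
finger_force: 64.0
clock: 22.92
eef_pos: [451.8, 10.6, 141.5]
tool_rot: [0.772, -3.045, -0.0]
wrist_force: [0.3, -0.4, -6.3]
width: 59.0
finger_force: 68.1
scene [320, 217, 57, 34, 1127] [573.5  87.6  99.2 123.5  80.9] [[505.0, 48.0], [627.0, 29.0], [642.0, 127.0], [520.0, 146.0]]
all ((573.5093994140625, 87.6408920288086), (99.1963119506836, 123.48709106445312), 80.9224624633789) [[505.0, 48.0], [627.0, 29.0], [642.0, 127.0], [520.0, 146.0]]
yaw -151.6 d_world [118.7  76.3 -95.6] tool shares [-0.939  0.069  0.636] turn shares [ 0.002 -0.002 -0.001] tilt [-0.002  0.    -1.   ] j [-0.16  0.14 -0.37  1.06  0.   -0.66] F [-0.1  0.1 -5.3]
```

View pics/s9.png

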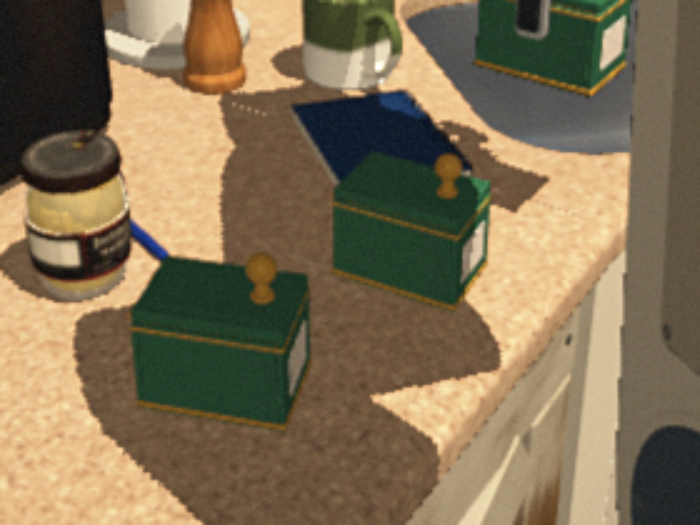

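View pics/s9b.png

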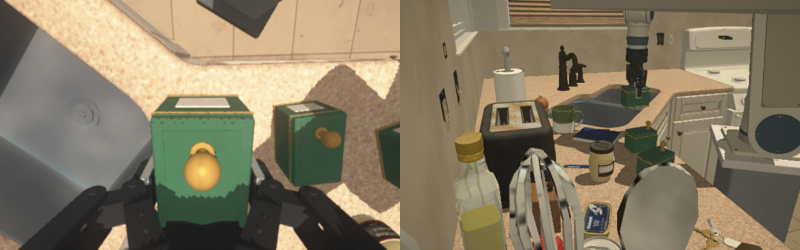

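The stiff tin is held upright with its lid shut (scene crop (550,40); wrist view, knob at (205,170)). Visible notepad corners in the scene crop are near (293,105), (405,92) and (470,165). I'll refine its centre from both fixed views.

Run:
```python
from h import *
f=np.load("f0.npz");m=camera_model("scene")
for c in((293,105),(405,92),(470,165)): print(ray(m,(200+c[0]/2.5,180+c[1]/2.5),14).round(1))
for n,a,reg in(("scene",f["a"],(300,210,400,260)),("side",f["b"],(265,195,360,235))):
    m=camera_model(n);H=hsv(a);h,s,v=[H[...,i] for i in range(3)];x0,y0,x1,y1=reg
    mk=np.zeros(h.shape,bool);mk[y0:y1,x0:x1]=((h>98)&(h<130)&(s>90))[y0:y1,x0:x1]
    b,st,c=blobs(mk,1)[0];uv=np.argwhere(b)[:,::-1];Q=np.array([ray(m,q,14)[:2] for q in uv],np.float32)
    r=cv2.minAreaRect(Q);ap=cv2.approxPolyDP(cv2.convexHull(Q),6,True)[:,0].round(0)
    print(n,st.tolist(),np.round(np.r_[r[0],r[1],r[2]],1),cv2.boxPoints(r).round().tolist(),"poly",ap.tolist())
```

```text
[644.8 127.2  14. ]
[623.7  29.2  14. ]
[491.4  46.   14. ]
scene [318, 217, 66, 35, 1254] [573.7  87.2 101.4 126.3  82.2] [[504.0, 45.0], [629.0, 28.0], [643.0, 129.0], [518.0, 146.0]] poly [[640.0, 128.0], [519.0, 145.0], [508.0, 70.0], [512.0, 44.0], [624.0, 32.0]]
side [322, 209, 27, 18, 167] [531.2  95.   83.6  58.6  83. ] [[497.0, 57.0], [555.0, 50.0], [565.0, 133.0], [507.0, 140.0]] poly [[550.0, 51.0], [559.0, 78.0], [539.0, 130.0], [509.0, 139.0], [499.0, 76.0], [506.0, 59.0]]
```

```bash
python3 -m crank '[{"xyz":[-0.1,0.008,0],"rotation":[0,0,0]},{"xyz":[-0.2,0.016,0],"rotation":[0,0,0]},{"xyz":[-0.25,0.02,0],"rotation":[0,0,0]},{"xyz":[-0.22,0.018,0],"rotation":[0,0,0]},{"xyz":[-0.1,0.01,0],"rotation":[0,0,0]},{"xyz":[-0.06,0.004,0],"rotation":[0,0,0]},{"xyz":[0,0,0.2],"rotation":[0,0,0]},{"xyz":[0,0,0.2],"rotation":[0,0,0]},{"xyz":[0,0,0.1],"rotation":[0,0,0]},{"xyz":[0,0,0],"rotation":[0,0,0]},{"xyz":[0,0,0],"rotation":[0,0,0]}]'
python3 g.py 569 87 45 -151.5
```

```text
clock: 24.45
eef_pos: [569.9, 86.9, 68.0]
tool_rot: [-0.771, 3.044, -0.001]
wrist_force: [0.0, -0.3, -5.5]
width: 58.7
finger_force: 67.6
yaw -151.6 d_world [ -0.9   0.1 -23. ] tool shares [0.005 0.003 0.153] turn shares [-0.001  0.002 -0.001] tilt [ 0.002  0.    -1.   ] j [ 0.01  0.4  -0.21  0.96 -0.   -0.49] F [ 0.  -0.3 -5.5]
```

```bash
python3 -m crank '[{"xyz":[0,0,0.06],"rotation":[0,0,0]},{"xyz":[0,0,0.05],"rotation":[0,0,0]},{"xyz":[0,0,0.025],"rotation":[0,0,0]},{"xyz":[0,0,0.015],"rotation":[0,0,0]},{"xyz":[0,0,0],"rotation":[0,0,0]},{"xyz":[0,0,0],"rotation":[0,0,0]}]'
python3 g.py 569 87 44.7 -151.5
```

```text
clock: 25.2
eef_pos: [569.4, 87.0, 44.5]
tool_rot: [-0.772, 3.045, -0.0]
wrist_force: [-0.6, -0.3, -6.1]
width: 59.4
finger_force: 67.9
yaw -151.6 d_world [-0.4 -0.   0.2] tool shares [ 0.002  0.001 -0.001] turn shares [-0.     0.    -0.001] tilt [ 0. -0. -1.] j [ 0.01  0.42 -0.24  0.91 -0.   -0.49] F [-0.6 -0.3 -6.1]
```

```bash
python3 -m crank '[{"xyz":[0,0,0.008],"rotation":[0,0,0]},{"xyz":[0,0,0],"rotation":[0,0,0]}]'; python3 -m crank '[{"xyz":[0,0,0.008],"rotation":[0,0,0]},{"xyz":[0,0,0],"rotation":[0,0,0]}]'
```

```text
clock: 25.45
eef_pos: [569.2, 87.1, 43.2]
tool_rot: [-0.772, 3.045, 0.0]
wrist_force: [0.0, 0.5, -5.0]
width: 58.7
finger_force: 67.9
clock: 25.7
eef_pos: [569.2, 87.0, 41.9]
tool_rot: [0.772, -3.045, -0.0]
wrist_force: [-0.4, 0.5, -5.7]
width: 58.8
finger_force: 67.9
```

```bash
for i in 1; do python3 -m crank '[{"xyz":[0,0,0.008],"rotation":[0,0,0]},{"xyz":[0,0,0],"rotation":[0,0,0]}]'; done; python3 -m crank '[{"xyz":[0,0,0.008],"rotation":[0,0,0]},{"xyz":[0,0,0],"rotation":[0,0,0]}]'
python3 s.py s10; python3 m0.py | grep lid
python3 - <<'E'
from h import *
f=np.load("f0.npz");a=f["a"];cv2.imwrite("pics/s10.png",cv2.resize(a[160:280,280:460],None,fx=4,fy=4)[:,:,::-1])
E
```

```text
clock: 25.95
eef_pos: [569.3, 87.1, 41.6]
tool_rot: [-0.772, 3.045, -0.0]
wrist_force: [-4.4, -0.3, 4.3]
width: 59.3
finger_force: 69.0
clock: 26.2
eef_pos: [569.3, 87.1, 41.5]
tool_rot: [-0.772, 3.044, -0.001]
wrist_force: [-8.6, 0.5, 17.3]
width: 58.8
finger_force: 70.5
 lid 1400 [354.2 303.5  87.7  57.3  50.8] z 68.8
 lid 940 [410.6 146.   90.6  60.1  35.8] z 68.5
 lid 154 [396.5 150.3  65.9  35.5  40.1] z 67.8
```

View pics/s10.png

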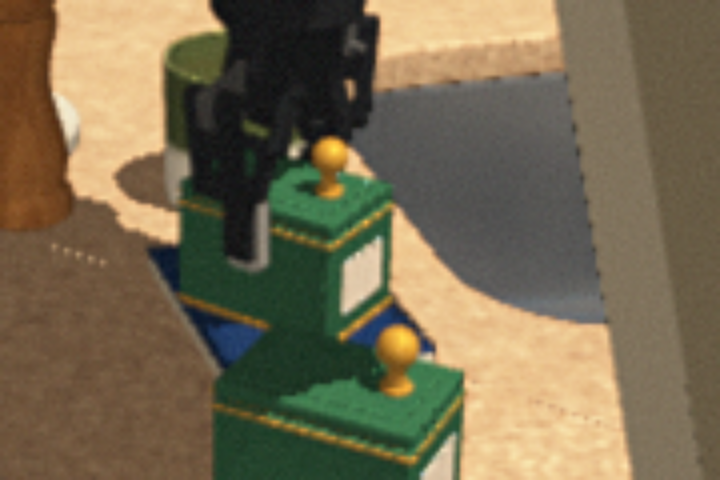

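The tin stands on the notepad with its lid shut (crop (285,250)), and the wrist force shows contact. I'll release it and retreat.

```bash
python3 -m crank '[{"xyz":[0,0,-0.008],"rotation":[0,0,0]},{"xyz":[0,0,0],"rotation":[0,0,0]}]'
python3 -m crank '[{"xyz":[0,0,0],"rotation":[0,0,0]},{"xyz":[0,0,0],"rotation":[0,0,0]},{"xyz":[0,0,0],"rotation":[0,0,0]},{"xyz":[0,0,0],"rotation":[0,0,0]},{"xyz":[0,0,-0.1],"rotation":[0,0,0]},{"xyz":[0,0,-0.2],"rotation":[0,0,0]},{"xyz":[0,0,-0.3],"rotation":[0,0,0]},{"xyz":[0,0,-0.3],"rotation":[0,0,0]},{"xyz":[0.3,0,0],"rotation":[0,0,0]},{"xyz":[0.3,0,0],"rotation":[0,0,0]},{"xyz":[0.3,0,0],"rotation":[0,0,0]},{"xyz":[0,0,0],"rotation":[0,0,0]}]' 1 20
python3 - <<'E'
from h import *
a,d=grab_frame("scene");b,e=grab_frame("side");w,g=grab_frame("wrist");np.savez("f0.npz",a=a,d=d,b=b,e=e)
m=camera_model("wrist")
for n,i,dd in(("scene",a,d),("side",b,e),("wrist",w,g)):
    m=camera_model(n);P=cloud(m,dd);H=hsv(i);z=P[...,2];h,s=H[...,0],H[...,1]
    k=(dd>0)&(h>60)&(h<95)&(s>80)&(z>77)&(z<92)&(abs(P[...,0]-570)<70)&(abs(P[...,1]-87)<70)
    for q,st,c in blobs(k,1,50):
        r=cv2.minAreaRect(P[q][:,:2].astype(np.float32));print(n,"tin lid",st[4],np.round(np.r_[r[0],r[1],r[2]],1),np.percentile(P[q][:,2],[5,50,95]).round(1))
    k=(h>100)&(h<128)&(s>100)&(dd>0)&(abs(z-14)<12)&(P[...,0]>450)
    for q,st,c in blobs(k,1,50):
        r=cv2.minAreaRect(P[q][:,:2].astype(np.float32));print(n,"pad",st[4],np.round(np.r_[r[0],r[1],r[2]],1))
v=np.hstack([w,cv2.resize(a[150:350,180:500],None,fx=2,fy=2)])
cv2.imwrite("pics/f11.png",cv2.resize(v[:,:,::-1],(800,250)))
E
python3 m0.py | grep -v pad|head -12
```

```text
clock: 26.55
eef_pos: [569.2, 87.1, 41.6]
tool_rot: [-0.772, 3.045, -0.0]
wrist_force: [-6.5, -0.1, 8.9]
width: 58.8
finger_force: 69.9
clock: 28.05
eef_pos: [448.5, 22.0, 177.3]
tool_rot: [-0.769, 3.045, -0.001]
wrist_force: [0.4, 0.3, -0.2]
width: 85.4
finger_force: 0.0
scene tin lid 472 [563.9  90.1  87.7  56.1  29.8] [77.6 79.4 80.7]
scene pad 260 [470.2 534.   39.6  50.9   1.8]
side pad 94 [479.8 540.1  18.9  31.3  69.2]
wrist tin lid 815 [576.1  94.8  28.5  51.7  42.5] [79.8 80.9 81.8]
wrist pad 1069 [613.7  54.3  50.9  51.5  78.4]
scene
 brass [276, 171, 17, 14, 170] cloud [734. 165.  91.] ray89 [739.9 163.2  89. ]
 brass [298, 281, 13, 15, 131] cloud [336. 286.  91.] ray89 [339.1 284.5  89. ]
 brass [374, 242, 10, 12, 83] cloud [386. 134.  90.] ray89 [387.9 132.9  89. ]
 brass [358, 196, 9, 14, 82] cloud [542.  77.  93.] ray89 [550.3  72.9  89. ]
 brass [235, 250, 11, 6, 23] cloud [473. 338.  86.] ray89 [468.7 339.3  89. ]
 lid 1393 [353.7 304.   88.1  58.5  50.9] z 68.7
 lid 930 [409.6 146.7  90.1  58.3  34.8] z 68.6
 lid 103 [545.9  98.  101.   46.4  61.8] z 73.9
 obj [139, 138, 113, 155, 11648] [464. 269.  20.] [800. 450. 190.]
 obj [320, 167, 59, 79, 3211] [450.  -1.  20.] [758. 164. 109.]
 obj [118, 0, 184, 22, 2766] [506. 128. 435.] [696. 450. 459.]
```

View pics/f11.png

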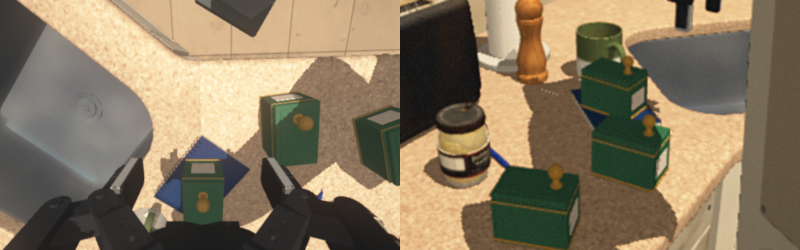

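The final view shows the stiff tin shut on the notepad and the two good tins in place. I'll do one near check of the notepad's centre using its corners in the wrist view, at about (325,220) nearest and (398,270) and (248,325) either side.

Run:
```python
from h import *
a,d=grab_frame("wrist");m=camera_model("wrist");H=hsv(a);h,s=H[...,0],H[...,1]
k=((h>100)&(h<128)&(s>90)).astype(np.uint8);k[:200]=0;k[:, :220]=0;k[:,420:]=0
k=cv2.morphologyEx(k,cv2.MORPH_CLOSE,np.ones((5,5)))
pts=np.argwhere(np.any([q for q,st,c in blobs(k,2,150)],0))[:,::-1]
hull=cv2.approxPolyDP(cv2.convexHull(pts.astype(np.int32)),4,True)[:,0]
for q in hull: print(q,ray(m,q,14).round(1)[:2])
for c in((325,220),(398,270),(248,325)): print(c,ray(m,c,14).round(1)[:2])
```

```text
[289 337] [641.3  79.9]
[251 310] [628.5  25.9]
[275 287] [588.8  36.5]
[289 292] [587.2  52.8]
(325, 220) [493.3  46.9]
(398, 270) [506.9 143.3]
(248, 325) [648.6  31.3]
```

```bash
python3 -c "
from station import ticket
print(ticket.hand_in())"
```

```text
the job is handed in; nothing more can be done
None
```

I tested the lids left to right: the left and middle tins fell shut by themselves and the right one stayed up, so I shut it and stood it on the notepad (about 6 mm off the middle by my measurement), left the other two shut in place, and handed in; no verdict came back.

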